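# Close up the paint things: shut the flip cap, snap the marker cap home and keep it pressed

## Task

Close up the paints so they do not dry out: first press the open flip cap of the red paint bottle fully shut, then pick up the loose green cap and press it straight down onto the upright jumbo marker until it clicks, and go on pressing after the click until it sits on the black rubber seal and squashes it. Finish while still holding the cap and pressing it firmly against the seal; do not let go. Leave the other bottles' caps shut and do not push the jar, tape roll or pen about.

Things in the scene. Friction and masses are not known exactly. Their poses are not given: they have to be found in the camera images.
- flip_red (a joint): hinged white flip cap of the red paint bottle, rad: 0 = fully shut, about 1.57 = standing upright, 1.9 = open as far as it goes. It starts open at 1.2 to 1.7. A 35 mm disc, 8 mm thick, with thumb tab; stays where it is left (stiff hinge, about 0.02 N m) and shut by pushing its back from the hinge side over and down. No latch
- flip_red_hinge (a point): point on the hinge line of the red bottle's flip cap, at the far rim of the bottle's flat top, 95.5 mm above the table. Its own x axis points level away from the bottle's middle on the hinge side, its y axis lies along the hinge line. The bottle's axis is 18 mm to the -x side of it. When shut, the flip cap reaches 41 mm from here to -x and its top face is 8 mm above here
- flip_red_tip (a point): middle of the end of the thumb tab of the red bottle's flip cap, 40 mm from the hinge line (moves with the flip cap)
- rack: pale wooden rack block 62 x 190 x 45 mm, fixed to the table, that holds the red, yellow and blue paint bottles (42 mm thick, tops 95 mm above the table) in a row along its y axis, 60 mm apart, in any order; all bottles are fixed and their hinges are on its +x side. Origin at the centre of its underside
- flip_yellow (a joint): hinged white flip cap of the yellow paint bottle, rad: 0 = fully shut, about 1.57 = standing upright, 1.9 = open as far as it goes. Shut at the start: leave it shut
- flip_blue (a joint): hinged white flip cap of the blue paint bottle, rad: 0 = fully shut, about 1.57 = standing upright, 1.9 = open as far as it goes. Shut at the start: leave it shut
- marker: uncapped jumbo paint marker standing nib up in a round black desk stand (80 mm wide, 35 mm high), fixed to the table. Origin on the table on the marker's axis, z up. White barrel with green band, 34 mm thick, flat shoulder 100 mm above the table, on it a black ring seal 32 mm wide, its upper face at 106 mm when free
- stud_top (a point): top centre of the grey stud that stands up from the marker's shoulder, 123 mm above the table: 16 mm thick, its top 5 mm tapered to 10 mm; above it a green nib, 9 mm thick, reaches 134 mm. Four sprung steel balls round the stud at 113.5 mm stick out 4 mm and make the click
- seal (a joint): how far the rubber seal is squashed down, m: 0 free, 0.004 as far as it goes; springy, about 3 N per mm
- cap_center (a point): centre (21 mm above its open end) of the loose green marker cap: 36 mm across, 42 mm high, closed flat top with a white dot, about 30 g. It starts standing on the table, open end down. Inside its mouth a 3 mm high lip leaves a 20 mm opening; above it the bore is 28 mm wide, to 39 mm above the open end
- jar_center (a point): bystander: centre of a small amber jar with black lid, 52 mm across, 75 mm high
- tape_center (a point): bystander: centre of a cardboard-brown tape roll lying flat, 68 mm across, 24 mm high
- pen_center (a point): bystander: centre of a green pen with black end, lying on the table, 130 x 13 x 13 mm, long axis x
- cap: the same cap; origin at the centre of its open end, z to the closed top. Pressed on the marker, its lip meets the balls with this origin about 116 mm above the table; the push rises to about 10 N near 114 mm, falls away by 112 mm (click) and the cap is drawn down; it meets the seal at 106 mm and is fully down at 102 mm
There are look-alikes about, which are no part of the job. There is more than one size of the cap; the job needs the largest.

How it is judged:
By the outcome, as a careful person would: the job done as asked, in the order asked, and still so for the second after the job is handed in, while the arm keeps its last pose, push and grip.
It also fails if it takes over 61 s, if anything falls off the work surface, if the arm or the gripper's body presses on something with over 40 N, if the wrist force passes 120 N, or if a joint passes its speed limit or range.

## Robot

A 7-joint arm with a two-finger parallel gripper is mounted at the origin on the work surface. World frame = base frame: x ahead of the robot, y to its left, z up, the work surface at z = 0. Lengths are in mm, angles in rad, forces in N, time in s.
With the tool pointing down it reaches from about 400 to 900 mm from the base axis. Payload 5.5 kg.
Tool frame: the origin (TCP) lies on the centre line of the jaws, within the pads' length; the fingertips stand 22 mm ahead of it and the grasp point (between the pads) lies 3 mm ahead of it; z points along the fingers, y is the line along which they close (so a half turn about z gives the same grasp; the last joint's range is limited). The gripper opens to 92 mm and grips with 3 to 60 N. Pads are 19 mm wide; open, the fingers measure 130 mm over their backs; the gripper's body (75 mm by 190 mm) begins 47 mm behind the grasp point.
Start: joints at [-1.003, 0.501, -0.427, 1.55, 0.221, 1.138, -0.21], TCP at [195.028, 620.051, 225.029] pointing down, gripper open.
Joint ranges: [-2.88, 2.88], [-0.31, 2.03], [-1.54, 1.56], [0.2, 2.42], [-1.41, 4.55], [0.19, 2.02], [-2.57, 2.57]. Speed limits (rad/s): [2.57, 2.57, 3.14, 3.14, 3.14, 3.14, 3.14].

## Interface

Orientations are given as a rotation vector (axis times angle).
In Python, from plant import manip gives the robot as it stands. The module is installed in compiled form; this text tells all that it offers.
- The arm moves only by the tool carry_out, never from a script. Its argument "deltas" is a list of rows, each a list of 5 numbers: the shift along the tool's x, y, z each as a share of 0.04 m, from -1 to 1, then the turn about the tool's z as a share of pi/2 rad, from -1 to 1, then the closure in counts, from 0 (fully open) to 255 (shut). In form: [[x, y, z, yaw, grip], ...]. A call has 1 to 5 rows; each row shifts and turns the commanded pose from where the row before left it, along the tool's axes as they then stand; what a row does not reach is not made up. A row lasts 1/8 s, in which the tool goes at most 62.5 mm and 10.7 degrees, less where a joint would pass 70% of its speed; a pose out of reach is approached as far as the arm can. A call with a number of a shift or a turn outside -1 to 1 is refused whole. A call with a gripper value outside its range is refused whole. The fingers move at their own pace and stop on an object; the grip force is fixed at half the most. Time passes only in rows, so rows that do not move let the fingers close. It gives the time, the measured TCP pose, the force, the opening and the grip force at its end, in the units of the state.
- manip.read_state(): the state, without advancing time (a new reading comes with each control period).
- manip.snapshot(name): name is "scene" or "side" or "wrist"; returns the picture (480x640x3 uint8, blue, green, red); there is no depth.
- manip.camera_params(name): a dict with "fx", "fy", "cx", "cy" (pixels), "k1" (the pictures are not rectified: a ray, as slopes to the right and down, at radius r is drawn at 1 + k1 r^2 times it, then the intrinsics apply), "pose" (4x4, takes a point from camera to world coordinates). Camera axes: x right, y down, z forward; pixel columns grow to the right and rows downward; lengths in mm; the calibration is good to about 2 mm. A picture is of the moment at which its call begins: read the wrist's pose just before it. camera_params takes no time and is no camera call; for the wrist camera it gives the pose at the moment of the call.
- manip.sign_off(): hands the job in; it is judged then, once.
Trained networks look in the newest picture that a camera, given by its name, has taken for a name from the list of things; names that differ only in an ending like _2 or _b are one class to them, and where a whole thing is asked for, a point or a joint stands for the part that bears it (a point fixed in the world has none). Each returns a list of dicts, best first, with "score" (0 to 1); they miss things now and then, are a little off and sometimes report something else, mostly with a low value. They report only what shows in the picture. A call takes as long as a camera call. They do not tell look-alikes from the thing itself.
- manip.spot_in(camera, target): "box" ([centre column, centre row, width, height] in pixels, round what is visible of it).
- manip.trace(camera, target): "mask" (480x640 bool, what is visible of it) and "box" ([centre column, centre row, width, height] in pixels, round what is visible of it).
- manip.tip_of(camera, target): "location" ([column, row] in pixels: a listed point, or the origin of a listed thing).
The state is a dict: "t": time; "qpos": joint angles; "dq": joint speeds; "tau": joint torques, N m; "tcp_pos": TCP position; "ee_rot": TCP orientation; "contact_force": force on the tool from outside, world axes, zero at the start; "wrist_torque": the same for the moment, N m; "gripper_width": finger opening in mm; "finger_force": force on a finger pad.
Only numpy, scipy, OpenCV 4.12 (cv2) and the standard library are available. Lean on these libraries where they do the work, as an engineer would, in place of code of your own. Each camera call takes 0.05 s, during which the arm holds its last target. There are 200 camera calls.

## Working session

There is one attempt and no reset: what is moved stays moved. The work goes in short steps, Python scripts to look and compute and a tool call to move; the robot and the scene stay as the last step left them, time stands still between calls to the robot, and variables do not carry over. Pictures are saved under pics/ and viewed, at most 10 in all, crops included, and the job is handed in when it is done.

Besides the shell and the picture viewer there is one more tool, called after ">>>" as name([rows], argument=value, ...), one row to a line, values as JSON. carry_out: Moves the arm, as the interface text tells. Its arguments: {"type":"object","properties":{"deltas":{"type":"array","items":{"type":"array","items":{"type":"number"}}}},"required":["deltas"]}

```bash
mkdir -p pics
cat > h.py <<'E'
import numpy as np, cv2
from scipy.spatial.transform import Rotation as R
from plant import manip as m
def ray(c,px,P=None):
    P=P or m.camera_params(c)
    d=np.array([(px[0]-P['cx'])/P['fx'],(px[1]-P['cy'])/P['fy']]); u=d.copy()
    for _ in range(20): u=d/(1+P['k1']*(u@u))
    T=np.array(P['pose']); return T[:3,3], T[:3,:3]@np.array([u[0],u[1],1.])
def onz(c,px,z,P=None):
    o,d=ray(c,px,P); return o+d*(z-o[2])/d[2]
def tri(*rays):
    A=0;b=0
    for o,d in rays:
        d=d/np.linalg.norm(d);M=np.eye(3)-np.outer(d,d);A=A+M;b=b+M@o
    return np.linalg.solve(A,b)
def proj(c,X,P=None):
    P=P or m.camera_params(c);T=np.array(P['pose']);q=T[:3,:3].T@(np.array(X)-T[:3,3]);u=q[:2]/q[2];u=u*(1+P['k1']*(u@u))
    return np.array([u[0]*P['fx']+P['cx'],u[1]*P['fy']+P['cy']])
E
python3 - <<'E'
from h import *
s=m.read_state();print({k:np.round(v,3) for k,v in s.items()});print(R.from_rotvec(s['ee_rot']).as_matrix().round(3))
Z={'flip_red_hinge':95.5,'flip_red_tip':None,'rack':0,'marker':0,'stud_top':123,'cap_center':21,'jar_center':37,'tape_center':12,'pen_center':6}
for c in ['scene','side']:
    cv2.imwrite(f'pics/{c}.png',m.snapshot(c)); print(c,m.camera_params(c)['pose'])
    for k,z in Z.items():
        for r in m.tip_of(c,k)[:4]:
            print(k,round(r['score'],2),np.round(r['location'],1),onz(c,r['location'],z or 120).round(0))
E
```

```text
{'t': np.float64(0.0), 'qpos': array([-1.003,  0.502, -0.427,  1.551,  0.221,  1.138, -0.21 ]), 'dq': array([ 0.001, -0.001,  0.   ,  0.002,  0.   ,  0.001, -0.002]), 'tau': array([-1.0000e-03, -5.6659e+01, -5.8160e+00, -2.7912e+01, -6.8000e-02,
        3.1000e-02,  0.0000e+00]), 'tcp_pos': array([194.928, 619.322, 223.968]), 'ee_rot': array([-4.770e-01, -3.105e+00,  3.000e-03]), 'contact_force': array([ 0.684, -0.126,  0.046]), 'wrist_torque': array([-0.013, -0.022,  0.061]), 'finger_force': np.float64(0.0), 'gripper_width': np.float64(91.812)}
[[-0.954  0.3   -0.001]
 [ 0.3    0.954 -0.002]
 [ 0.    -0.002 -1.   ]]
scene [[ 6.92913856e-01  6.23593524e-01 -3.61941301e-01  9.42367424e+02]
 [ 7.20991443e-01 -6.03758130e-01  3.40069785e-01 -3.60732619e+02]
 [-6.45968735e-03 -4.96595647e-01 -8.67957969e-01  9.88008688e+02]
 [ 0.00000000e+00  0.00000000e+00  0.00000000e+00  1.00000000e+00]]
flip_red_hinge 0.79 [365.4 215.8] [605. 117.  96.]
flip_red_tip 0.68 [364.2 203.6] [590. 126. 120.]
rack 0.6 [374.2 217.6] [632. 114. 120.]
marker 0.75 [268.8 307. ] [ 628. -193.  120.]
stud_top 0.8 [
[... 461 characters left out ...]
 [ 2.43152374e-02 -8.03271777e-01 -5.95116141e-01  6.28323465e+02]
 [ 0.00000000e+00  0.00000000e+00  0.00000000e+00  1.00000000e+00]]
flip_red_hinge 0.62 [257.3 258. ] [597. 120.  96.]
flip_red_tip 0.78 [256.7 241.3] [607. 112. 120.]
rack 0.64 [231.9 321.6] [485. 245. 120.]
rack 0.54 [377.3 241.7] [480. -35. 120.]
stud_top 0.91 [381.5 186.6] [ 590. -165.  123.]
cap_center 0.64 [396.6 287.5] [453. -67.  21.]
cap_center 0.61 [359.5 272.9] [522. -46.  21.]
cap_center 0.53 [449.4 297.4] [ 376. -116.   21.]
jar_center 0.57 [271.2 222.7] [730.  -9.  37.]
jar_center 0.48 [401.9 296.1] [422. -42.  37.]
tape_center 0.74 [236.8 390.6] [461. 264.  12.]
pen_center 0.73 [467.4 241.8] [ 460. -293.    6.]
```

View pics/scene.png

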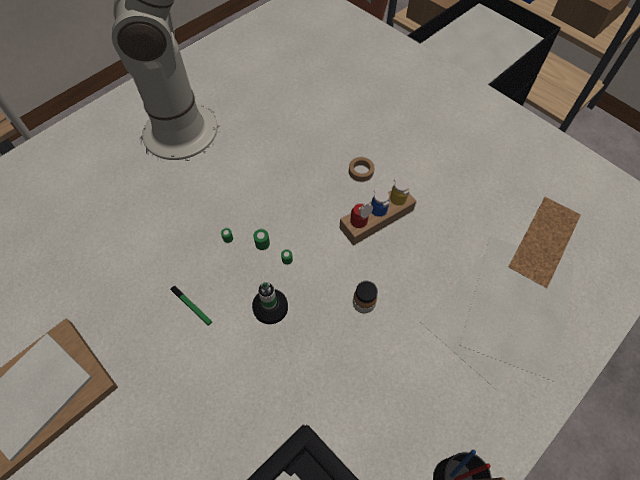

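View pics/side.png

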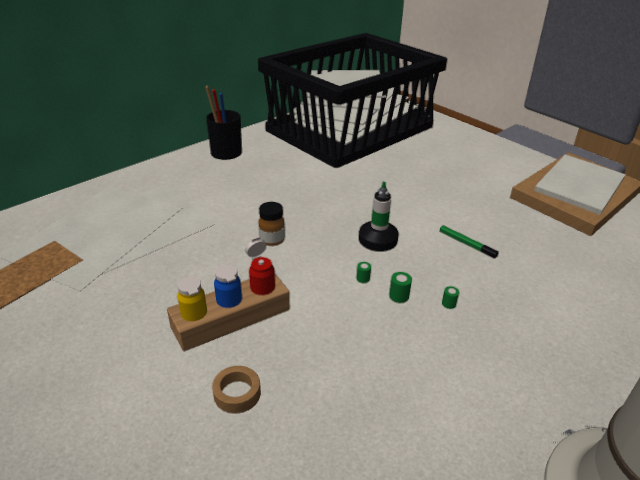

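The scene view shows the red bottle at (360,215) with its flap open, blue and yellow beside it, and three green caps. The largest is the middle one at (261,239), and the marker is at (268,295). In the side view the red flap is at (256,247), on the far side of the bottle.

Run:
```python
from h import *
def get(c,k):
    r=m.tip_of(c,k); return r[0]['location'] if r else None
for k in ['flip_red_hinge','flip_red_tip','stud_top']:
    a,b=get('scene',k),get('side',k)
    if a is not None and b is not None: print(k,tri(ray('scene',a),ray('side',b)).round(1))
for c in ['scene','side']:
    for k in ['flip_blue','flip_yellow','flip_red','cap']:
        for r in m.trace(c,k)[:3]:
            ys,xs=np.nonzero(r['mask']);ct=[xs.mean(),ys.mean()]
            print(c,k,round(r['score'],2),np.round(r['box'],1),onz(c,ct,100 if k!='cap' else 21).round(1),r['mask'].sum())
    # rack orientation: via mask
    for r in m.trace(c,'rack')[:2]:
        print('rack',r['score'],np.round(r['box'],0))
        pts=np.argwhere(r['mask'])[:,::-1].astype(np.float32)
        bb=cv2.boxPoints(cv2.minAreaRect(pts)); print([onz(c,p,45).round(0)[:2].tolist() for p in bb])
```

```text
flip_red_hinge [603.  117.8  91.2]
flip_red_tip [595.  120.1 130.5]
stud_top [ 585.5 -166.3  125.1]
scene flip_blue 0.49 [380.7 197.1  13.8  12.3] [595.5 181.1 100. ] 159
scene flip_yellow 0.49 [403.4 186.6  15.4  13.9] [607.3 238.7 100. ] 173
scene flip_red 0.44 [366.8 210.   13.5  14.2] [595.7 126.7 100. ] 170
scene cap 0.74 [262.1 241.2  17.1  15.5] [448.1 -71.   21. ] 246
scene cap 0.53 [225.2 235.1  13.   15.7] [ 380.3 -124.9   21. ] 148
scene cap 0.52 [287.9 256.    9.8  15.4] [526.6 -59.7  21. ] 139
rack 0.74 [376. 218.  75.  49.]
[[545.0, 83.0], [587.0, 290.0], [663.0, 255.0], [619.0, 56.0]]
rack 0.3 [361. 216.  22.  27.]
[[567.0, 99.0], [538.0, 169.0], [578.0, 181.0], [606.0, 111.0]]
side flip_yellow 0.87 [189.8 286.2  26.9  14.4] [606.1 241.4 100. ] 338
side flip_red 0.8 [256.9 246.3  19.1  22.4] [617.5 107.4 100. ] 318
side flip_red 0.41 [236.5 390.6  48.7  50.3] [403.5 297.2 100. ] 1673
side cap 0.7 [398.4 286.6  20.   29.7] [449.4 -70.7  21. ] 613
side cap 0.65 [451.6 297.4  19.7  23.8] [ 374.6 -118.4   21. ] 310
side cap 0.64 [363.5 272.7  14.7  27. ] [519.4 -51.7  21. ] 283
rack 0.56 [230. 315. 123.  70.]
[[643.0, 272.0], [607.0, 66.0], [506.0, 115.0], [547.0, 299.0]]
```

```bash
cat >> h.py <<'E'
def plan(target,rows=None):
    s=m.read_state();M=R.from_rotvec(s['ee_rot']).as_matrix()
    d=M.T@(np.array(target)-s['tcp_pos'])/40
    print('tcp',s['tcp_pos'].round(1),'F',s['contact_force'].round(1),'t',round(float(s['t']),2),'w',round(float(s['gripper_width']),1),'yaw',round(np.arctan2(M[1,1],M[0,1]),3))
    print('need tool rows total',d.round(2),'rows>=',np.ceil(abs(d).max()))
E
python3 - <<'E'
from h import *
P=np.array(m.camera_params('wrist')['pose']);s=m.read_state();M=R.from_rotvec(s['ee_rot']).as_matrix()
print((M.T@(P[:3,3]-s['tcp_pos'])).round(1),(M.T@P[:3,:3]).round(2),{k:v for k,v in m.camera_params('wrist').items() if k!='pose'})
plan([670,105,250])
E
```

```text
[  72.3    0.5 -159.9] [[ 0.   -0.96 -0.27]
 [ 1.    0.   -0.  ]
 [ 0.   -0.27  0.96]] {'fx': 426.6205413851896, 'fy': 426.6205413851896, 'cx': 321.30145896234626, 'cy': 242.67851582886672, 'k1': 0.014344330819692202}
tcp [195.  620.1 225. ] F [-0.1  0.8  0. ] t 1.8 w 91.8 yaw 1.266
need tool rows total [-15.19  -8.72  -0.63] rows>= 16.0
```

>>> carry_out([
  [-0.95,-0.545,0,0,0],
  [-0.95,-0.545,0,0,0],
  [-0.95,-0.545,0,0,0],
  [-0.95,-0.545,0,0,0],
  [-0.95,-0.545,0,0,0],
])

```text
t: 2.42
tcp_pos: [344.5, 458.0, 225.2]
ee_rot: [0.477, 3.105, 0.001]
contact_force: [0.4, 1.3, 0.4]
gripper_width: 91.7
finger_force: 0.0
```

>>> carry_out([
  [-0.95,-0.545,0,0,0],
  [-0.95,-0.545,0,0,0],
  [-0.95,-0.545,0,0,0],
  [-0.95,-0.545,0,0,0],
  [-0.95,-0.545,0,0,0],
])

```text
t: 3.05
tcp_pos: [493.0, 297.0, 225.3]
ee_rot: [0.477, 3.105, 0.001]
contact_force: [0.4, 0.7, 0.4]
gripper_width: 91.6
finger_force: 0.0
```

>>> carry_out([
  [-0.95,-0.545,0,0,255],
  [-0.95,-0.545,0,0,255],
  [-0.95,-0.545,0,0,255],
  [-0.95,-0.545,0,0,255],
  [0,0,0,0,255],
])

```text
t: 3.68
tcp_pos: [613.6, 164.1, 224.7]
ee_rot: [0.488, 3.102, -0.003]
contact_force: [0.0, -0.1, -0.7]
gripper_width: 46.2
finger_force: 0.0
```

Run:
```python
from h import *
plan([640,110,150])
P=m.camera_params('wrist');im=m.snapshot('wrist');cv2.imwrite('pics/w1.png',im)
for k,z in [('flip_red_hinge',95.5),('flip_red_tip',133),('rack',0)]:
    for r in m.tip_of('wrist',k)[:2]: print(k,round(r['score'],2),np.round(r['location']),onz('wrist',r['location'],z,P).round(1))
for k in ['flip_blue','flip_yellow','flip_red']:
    for r in m.trace('wrist',k)[:2]:
        ys,xs=np.nonzero(r['mask']);print(k,round(r['score'],2),np.round(r['box']),onz('wrist',[xs.mean(),ys.mean()],103,P).round(1))
for r in m.trace('wrist','rack')[:1]:
    bb=cv2.boxPoints(cv2.minAreaRect(np.argwhere(r['mask'])[:,::-1].astype(np.float32)));print([onz('wrist',p,45,P).round(0)[:2].tolist() for p in bb])
```

```text
tcp [613.6 164.1 224.7] F [ 0.  -0.1 -0.7] t 3.67 w 46.2 yaw 1.259
need tool rows total [-1.04 -1.08  1.87] rows>= 2.0
flip_red_hinge 0.76 [256. 234.] [600.9 120.1  95.5]
flip_red_tip 0.72 [242. 242.] [596.1 118.8 133. ]
flip_blue 0.97 [340. 195.  48.  60.] [593.  182.9 103. ]
flip_yellow 0.74 [427. 185.  51.  59.] [604.2 241.  103. ]
flip_red 0.6 [252. 244.  54.  20.] [603.9 116.7 103. ]
flip_red 0.34 [428. 186.  52.  65.] [604.2 241.3 103. ]
[[544.0, 97.0], [580.0, 280.0], [644.0, 273.0], [607.0, 81.0]]
```

View pics/w1.png

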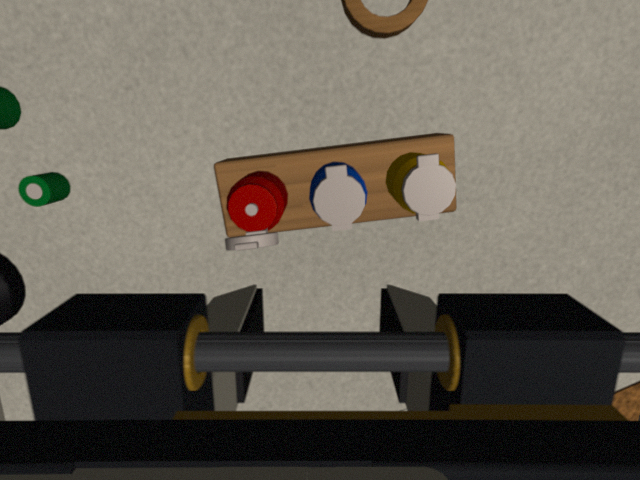

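>>> carry_out([
  [-0.585,-0.51,0,0,255],
  [-0.585,-0.51,0,-0.076,255],
  [0,0,0.68,0,255],
  [0,0,0.68,0,255],
  [0,0,0.68,0,255],
])

```text
t: 4.7
tcp_pos: [643.2, 116.9, 142.8]
ee_rot: [0.29, 3.128, 0.001]
contact_force: [0.9, 0.3, 0.1]
gripper_width: 0.4
finger_force: 0.0
```

Run:
```python
from h import *
plan([646,111,142.5])
P=m.camera_params('wrist');im=m.snapshot('wrist');cv2.imwrite('pics/w2.png',im)
for k,z in [('flip_red_hinge',95.5),('flip_red_tip',134)]:
    for r in m.tip_of('wrist',k)[:2]: print(k,round(r['score'],2),np.round(r['location']),onz('wrist',r['location'],z,P).round(1))
```

```text
tcp [643.2 116.9 142.8] F [0.9 0.3 0.1] t 4.7 w 0.4 yaw 1.386
need tool rows total [-0.1  -0.13  0.01] rows>= 1.0
flip_red_hinge 0.59 [312. 189.] [601.5 120.4  95.5]
flip_red_tip 0.73 [308. 191.] [596.2 120.7 134. ]
```

View pics/w2.png

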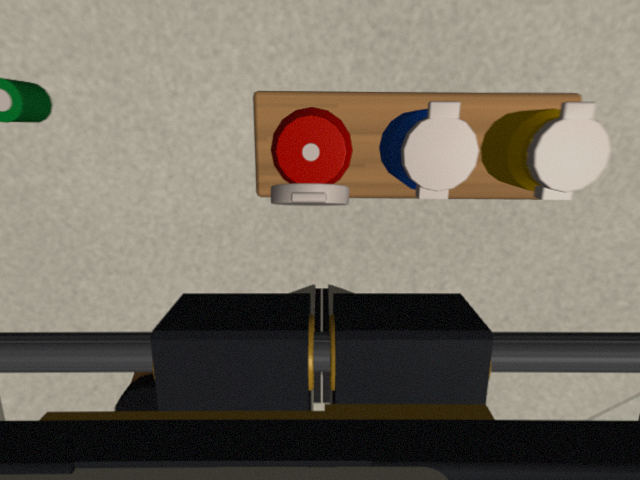

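>>> carry_out([
  [0.3,-0.1,0,0,255],
  [0.34,0,0,0,255],
  [0.3,0,0,0,255],
])

```text
t: 5.22
tcp_pos: [604.8, 119.8, 144.5]
ee_rot: [0.29, 3.127, 0.001]
contact_force: [-0.3, 0.0, 0.0]
gripper_width: 0.7
finger_force: 0.0
```

>>> carry_out([
  [0.15,0,0.06,0,255],
  [0.15,0,0.1,0,255],
  [0.1,0,0.14,0,255],
  [0.09,0,0.14,0,255],
  [0,0,0,0,255],
])

```text
t: 5.85
tcp_pos: [594.1, 122.1, 134.1]
ee_rot: [0.292, 3.112, 0.003]
contact_force: [-2.5, -6.4, 37.0]
gripper_width: 0.3
finger_force: 18.9
```

Run:
```python
from h import *
plan([578,124,125.5])
```

```text
tcp [594.1 122.1 134.1] F [-2.5 -6.4 37. ] t 5.85 w 0.3 yaw 1.383
need tool rows total [ 0.41 -0.03  0.21] rows>= 1.0
```

Run:
```python
from h import *
cv2.imwrite('pics/w3.png',np.vstack([cv2.resize(m.snapshot('wrist')[80:320,140:500],(720,480))]));
a=m.snapshot('side')[200:320,160:340];b=m.snapshot('scene')[150:270,290:470]
cv2.imwrite('pics/s3.png',np.hstack([cv2.resize(a,None,fx=2.2,fy=2.2),cv2.resize(b,None,fx=2.2,fy=2.2)]))
```

```text
(no output)
```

View pics/w3.png

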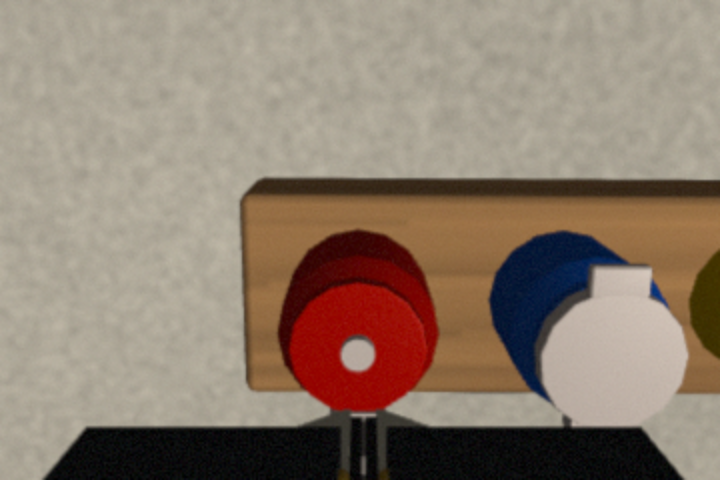

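View pics/s3.png

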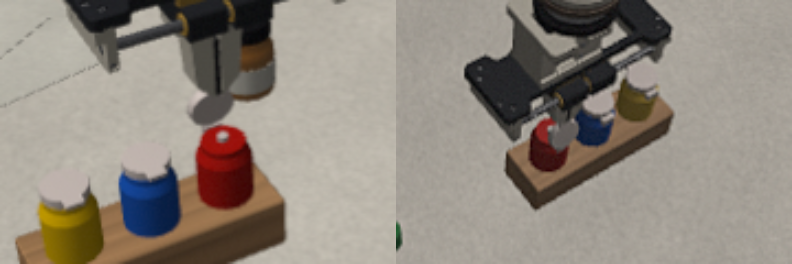

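The wrist crop shows the flap mostly hidden behind the fingertips, at about (362,413) in the crop. The side crop shows it still standing under the fingers. I'll check the geometry.

Run:
```python
from h import *
s=m.read_state();M=R.from_rotvec(s['ee_rot']).as_matrix();t=s['tcp_pos']
P=m.camera_params('wrist')
print(s['contact_force'],s['wrist_torque'],t,M.round(3))
for o in ([9.5,0,22],[-9.5,0,22],[9.5,0,0]):
    X=t+M@np.array(o);print(o,X.round(1),((proj('wrist',X,P)-[140,80])*2).round(0), proj('side',X).round(0),((proj('side',X)-[160,200])*2.2).round(0))
print('bottle ctr',onz('wrist',[140+357/2,80+354/2],100,P).round(1))
for X in ([601.5,120,95.5],[601.5,120,133]): print(((proj('wrist',X,P)-[140,80])*2).round(0),((proj('side',X)-[160,200])*2.2).round(0))
for c in ['wrist','side','scene']:
    for k in ['flip_red_tip','flip_red_hinge']:
        m.snapshot(c)
        for r in m.tip_of(c,k)[:1]: print(c,k,round(r['score'],2),r['location'])
```

```text
[-2.16894856 -5.53180446 37.10188824] [-1.32315138  0.1939684  -0.08343459] [594.24030664 122.05364772 134.13117753] [[-0.982  0.186  0.017]
 [ 0.186  0.982  0.   ]
 [-0.016  0.003 -1.   ]]
[9.5, 0, 22] [585.3 123.8 112. ] [360. 378.] [259. 254.] [219. 120.]
[-9.5, 0, 22] [603.9 120.3 112.3] [360. 456.] [254. 248.] [207. 106.]
[9.5, 0, 0] [584.9 123.8 134. ] [360. 414.] [259. 243.] [218.  95.]
bottle ctr [583.4 123.4 100. ]
[357. 418.] [211. 125.]
[357. 489.] [208.  84.]
wrist flip_red_tip 0.62 [318.4, 318.5]
wrist flip_red_hinge 0.68 [318.6, 288.6]
side flip_red_tip 0.65 [256.2, 240.9]
scene flip_red_tip 0.55 [364.7, 203.1]
scene flip_red_hinge 0.83 [365.9, 214.5]
```

Run:
```python
from h import *
a=m.snapshot('side')[205:275,225:295];b=m.snapshot('scene')[170:240,330:400];w=m.snapshot('wrist')[230:330,250:390]
f=lambda i,s:cv2.resize(i,s,interpolation=cv2.INTER_CUBIC)
cv2.imwrite('pics/s4.png',np.vstack([np.hstack([f(a,(400,400)),f(b,(400,400))]),f(w,(800,571))[:200]]))
for c in ['side','scene']:
  for k in ['flip_red']:
    for r in m.trace(c,k)[:1]:print(c,r['score'],r['box'],r['mask'].sum())
```

```text
side 0.68 [256.2, 246.3, 22.6, 19.0] 294
scene 0.53 [366.8, 211.1, 14.0, 12.1] 132
```

View pics/s4.png

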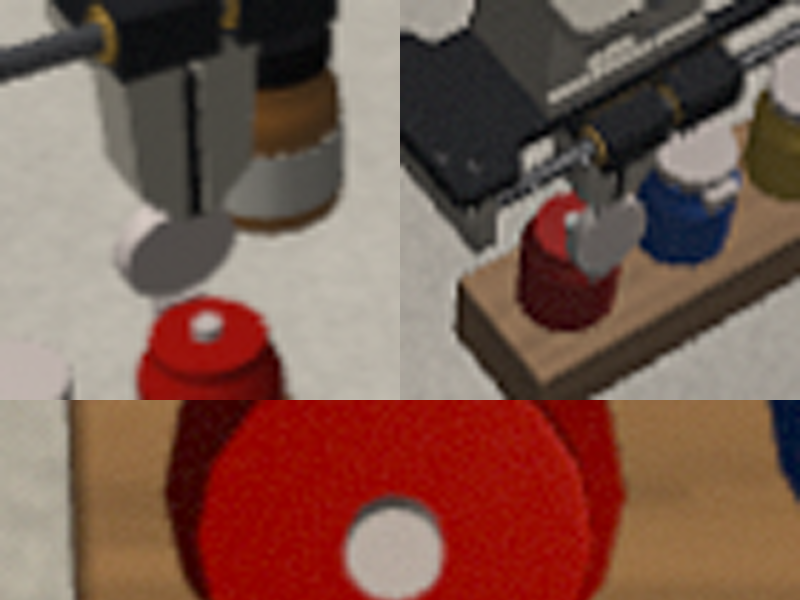

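The fingertips are resting on the flap's upper rim at z≈134, so the real tips lie at the measured TCP and not 22 mm ahead of it. I'll back off and come in about 22 mm lower.

>>> carry_out([
  [0,0,-0.6,0,255],
  [-0.75,0,0,0,255],
  [-0.7,0,0,0,255],
  [0,0,0.35,0,255],
  [0,0,0.35,0,255],
])

```text
t: 7.48
tcp_pos: [642.1, 112.4, 120.0]
ee_rot: [-0.29, -3.126, 0.0]
contact_force: [-1.3, 0.6, 0.4]
gripper_width: 0.2
finger_force: 0.0
```

Run:
```python
from h import *
plan([643,112,121])
for c in ['side','scene']:
  m.snapshot(c)
  for r in m.trace(c,'flip_red')[:1]:print(c,r['score'],r['box'],r['mask'].sum())
```

```text
tcp [642.1 112.4 120. ] F [-1.3  0.6  0.4] t 7.47 w 0.2 yaw 1.386
need tool rows total [-0.02 -0.01 -0.02] rows>= 1.0
side 0.88 [255.3, 245.9, 23.2, 18.4] 273
```

>>> carry_out([
  [0.32,0,0,0,255],
  [0.32,0,0,0,255],
  [0.3,0,0,0,255],
  [0.15,0,0.06,0,255],
  [0.15,0,0.1,0,255],
])

```text
t: 8.3
tcp_pos: [594.6, 121.6, 115.8]
ee_rot: [0.291, 3.127, 0.001]
contact_force: [1.7, -0.1, 2.1]
gripper_width: 0.4
finger_force: 0.6
```

Run:
```python
from h import *
plan([578,124,103.5])
for c in ['side','scene']:
  m.snapshot(c)
  for r in m.trace(c,'flip_red')[:1]:print(c,r['score'],r['box'],r['mask'].sum())
  for r in m.tip_of(c,'flip_red_tip')[:1]:print(c,r['score'],r['location'])
```

```text
tcp [594.6 121.6 115.8] F [ 1.7 -0.1  2.1] t 8.3 w 0.4 yaw 1.385
need tool rows total [ 0.42 -0.02  0.31] rows>= 1.0
side 0.71 [260.5, 254.1, 20.4, 11.6] 147
side 0.54 [262.8, 256.7]
scene 0.57 [362.5, 211.6, 13.3, 8.1] 70
scene 0.58 [356.7, 200.0]
```

>>> carry_out([
  [0.15,0,0.07,0,255],
  [0.15,0,0.1,0,255],
  [0.12,0,0.13,0,255],
  [0,0,0.05,0,255],
  [0,0,0,0,255],
])

```text
t: 9.22
tcp_pos: [576.8, 124.8, 101.9]
ee_rot: [-0.29, -3.126, 0.001]
contact_force: [-4.9, -0.3, 8.6]
gripper_width: 0.3
finger_force: 4.7
```

Run:
```python
from h import *
plan([578,124,103.5])
```

```text
tcp [576.8 124.8 101.9] F [-4.9 -0.3  8.6] t 9.22 w 0.3 yaw 1.386
need tool rows total [-0.03 -0.01 -0.04] rows>= 1.0
```

>>> carry_out([
  [0,0,0.06,0,255],
  [0,0,0,0,255],
])

```text
t: 9.48
tcp_pos: [576.8, 124.8, 101.6]
ee_rot: [-0.29, -3.126, 0.001]
contact_force: [-11.0, -1.8, 23.7]
gripper_width: 0.2
finger_force: 12.1
```

>>> carry_out([
  [0,0,-0.5,0,255],
  [0,0,-0.9,0,150],
  [-0.8,-0.2,-0.9,0,90],
  [0,0,0,0,90],
])

```text
t: 9.98
tcp_pos: [612.0, 109.4, 194.3]
ee_rot: [0.295, 3.12, 0.002]
contact_force: [-0.8, -0.2, 0.2]
gripper_width: 26.0
finger_force: 0.0
```

Run:
```python
from h import *
plan([449,-70.5,100])
a=m.snapshot('side')[205:305,165:315];b=m.snapshot('scene')[170:240,330:435];w=m.snapshot('wrist')
f=lambda i,s:cv2.resize(i,s,interpolation=cv2.INTER_CUBIC)
cv2.imwrite('pics/s5.png',np.vstack([np.hstack([f(a,(400,267)),f(b,(400,267))]),f(w[60:280],(800,275))]))
for k,z in [('flip_red_hinge',95.5),('flip_red_tip',101)]:
    for r in m.tip_of('wrist',k)[:1]: print(k,round(r['score'],2),np.round(r['location']),onz('wrist',r['location'],z).round(1))
for k in ['flip_blue','flip_red']:
    for r in m.trace('wrist',k)[:2]: print(k,round(r['score'],2),np.round(r['box']))
```

```text
tcp [612.  109.4 194.3] F [-0.8 -0.2  0.2] t 9.97 w 26.0 yaw 1.383
need tool rows total [ 3.18 -5.18  2.33] rows>= 6.0
flip_red_hinge 0.58 [334. 232.] [598.9 120.5  95.5]
flip_red_tip 0.83 [332. 166.] [559.1 126.7 101. ]
flip_blue 0.76 [436. 199.  58.  71.]
flip_blue 0.53 [35. 46. 69. 66.]
```

View pics/s5.png

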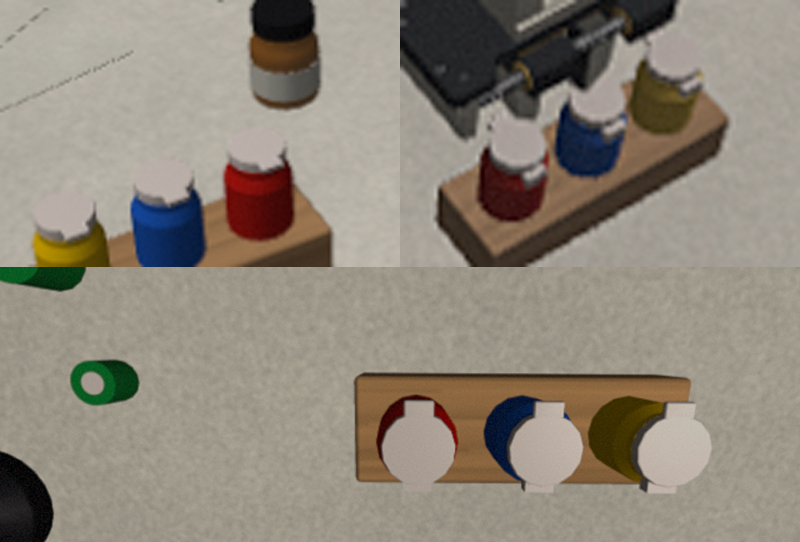

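All three flaps show the same: the red cap is shut, at (418,445) in the lower panel. Now the cap.

>>> carry_out([
  [0.53,-0.863,0.2,0,0],
  [0.53,-0.863,0.2,0,0],
  [0.53,-0.863,0.2,0,0],
  [0.53,-0.863,0.2,0,0],
  [0.53,-0.863,0.2,0,0],
])

```text
t: 10.95
tcp_pos: [470.6, -40.0, 150.4]
ee_rot: [-0.29, -3.127, 0.0]
contact_force: [0.8, -0.6, 0.4]
gripper_width: 91.5
finger_force: 0.0
```

>>> carry_out([
  [0.53,-0.863,0.2,0,0],
  [0,0,0,0,0],
])

```text
t: 11.2
tcp_pos: [441.5, -71.6, 141.9]
ee_rot: [-0.297, -3.124, 0.002]
contact_force: [-0.1, -0.3, -0.2]
gripper_width: 91.8
finger_force: 0.0
```

Run:
```python
from h import *
plan([449,-70.5,10])
m.snapshot('wrist');P=m.camera_params('wrist')
for r in m.trace('wrist','cap')[:4]:
    ys,xs=np.nonzero(r['mask']);print(round(r['score'],2),np.round(r['box']),r['mask'].sum(),onz('wrist',[xs.mean(),ys.mean()],30,P).round(1))
for r in m.tip_of('wrist','cap_center')[:4]: print(round(r['score'],2),np.round(r['location']),onz('wrist',r['location'],21,P).round(1))
```

```text
tcp [441.5 -71.6 141.9] F [-0.1 -0.3 -0.2] t 11.2 w 91.8 yaw 1.381
need tool rows total [-0.19  0.07  3.3 ] rows>= 4.0
0.96 [359. 322.  37.  18.] 539 [508.1 -55.   30. ]
0.74 [324. 250.  53.  67.] 2924 [450.4 -69.6  30. ]
0.65 [226. 157.  51.  41.] 1653 [ 379.8 -118.9   30. ]
0.8 [226. 153.] [ 378.6 -119.7   21. ]
0.7 [359. 332.] [520.4 -56.4  21. ]
0.56 [321. 244.] [450.3 -71.1  21. ]
```

>>> carry_out([
  [-0.205,0.067,0.9,0,0],
  [0,0,0.9,0,0],
  [0,0,0.8,0,0],
  [0,0,0.4,0,0],
])

```text
t: 11.85
tcp_pos: [453.4, -66.9, 21.5]
ee_rot: [-0.287, -3.127, -0.001]
contact_force: [-0.4, 0.1, 0.0]
gripper_width: 91.7
finger_force: 0.0
```

>>> carry_out([
  [0,0,0.15,0,0],
  [0,0,0.15,0,0],
  [0,0,0,0,255],
  [0,0,0,0,255],
  [0,0,0,0,255],
])

```text
t: 12.48
tcp_pos: [453.9, -68.4, 11.5]
ee_rot: [0.291, 3.127, -0.0]
contact_force: [0.3, -0.1, -0.3]
gripper_width: 66.5
finger_force: 0.0
```

>>> carry_out([
  [0,0,0,0,255],
  [0,0,0,0,255],
])

```text
t: 12.72
tcp_pos: [453.5, -68.3, 11.1]
ee_rot: [0.291, 3.128, 0.0]
contact_force: [-0.1, -0.2, -0.2]
gripper_width: 46.3
finger_force: 0.0
```

>>> carry_out([
  [0.075,-0.05,0,0,255],
  [0,0,0,0,255],
  [0,0,0,0,255],
  [0,0,0,0,255],
])

```text
t: 13.22
tcp_pos: [449.9, -69.9, 11.1]
ee_rot: [-0.291, -3.128, 0.0]
contact_force: [-1.3, -1.2, 4.0]
gripper_width: 36.0
finger_force: 30.0
```

>>> carry_out([
  [0,0,-0.5,0,255],
  [0,0,-0.9,0,255],
  [0,0,-0.9,0,255],
  [0,0,-0.9,0,255],
  [0,0,-0.9,0,255],
])

```text
t: 13.85
tcp_pos: [449.8, -69.5, 176.0]
ee_rot: [-0.29, -3.128, -0.0]
contact_force: [0.8, -0.2, -0.8]
gripper_width: 36.4
finger_force: 30.0
```

Run:
```python
from h import *
plan([584,-166,200])
for c in ['wrist','side','scene']:
    m.snapshot(c);P=m.camera_params(c)
    for r in m.trace(c,'cap')[:2]: print(c,round(r['score'],2),np.round(r['box'],1))
    for r in m.tip_of(c,'cap_center')[:2]: print(c,round(r['score'],2),np.round(r['location'],1),onz(c,r['location'],170,P).round(1))
    for r in m.tip_of(c,'stud_top')[:1]: print(c,'stud',round(r['score'],2),np.round(r['location'],1),onz(c,r['location'],123,P).round(1))
```

```text
tcp [449.8 -69.5 176. ] F [ 0.8 -0.2 -0.8] t 13.85 w 36.4 yaw 1.386
need tool rows total [-3.74 -1.75 -0.6 ] rows>= 4.0
wrist 0.84 [322.1 320.1 105.  134.4]
wrist 0.74 [229.9 140.8  41.9  38.6]
wrist 0.8 [227.7 138.4] [380.5 -92.5 170. ]
wrist 0.76 [319.1 311.8] [458.7 -71.4 170. ]
side 0.91 [410.9 210.1  29.7  33.7]
side 0.87 [452.3 297.6  19.   23.1]
side 0.79 [362.5 268.5] [408.4  78.8 170. ]
side 0.76 [446.5 293.6] [301.   32.7 170. ]
side stud 0.96 [382.1 186.2] [ 590.7 -167.   123. ]
scene 0.64 [287.3 256.9  11.   14.1]
scene 0.56 [256.1 200.6  16.1  19.9]
scene 0.7 [286.9 255.4] [ 588.7 -104.3  170. ]
scene 0.55 [227.1 236.5] [ 471.1 -163.1  170. ]
scene stud 0.63 [265.9 285.7] [ 590.4 -167.3  123. ]
```

>>> carry_out([
  [-0.9,-0.3,-0.3,0,255],
  [-0.9,-0.3,-0.3,0,255],
  [-0.9,-0.3,0,0,255],
  [-0.9,-0.3,0,0,255],
  [-0.9,-0.3,0,0,255],
])

```text
t: 15.08
tcp_pos: [616.9, -162.4, 198.4]
ee_rot: [-0.291, -3.127, -0.0]
contact_force: [0.8, 0.2, 0.1]
gripper_width: 36.0
finger_force: 30.0
```

>>> carry_out([
  [-0.89,-0.26,0,0,255],
  [0,0,0,0,255],
])

```text
t: 15.32
tcp_pos: [650.3, -180.2, 197.6]
ee_rot: [-0.293, -3.127, 0.0]
contact_force: [-0.9, -0.1, -0.7]
gripper_width: 36.1
finger_force: 30.0
```

Run:
```python
from h import *
plan([590.5,-167,170])
for c in ['wrist','side','scene']:
    im=m.snapshot(c);P=m.camera_params(c)
    if c=='wrist': cv2.imwrite('pics/w6.png',im)
    for r in m.tip_of(c,'stud_top')[:2]: print(c,'stud',round(r['score'],2),np.round(r['location'],1),onz(c,r['location'],123,P).round(1))
    for r in m.tip_of(c,'marker')[:1]: print(c,'marker',round(r['score'],2),np.round(r['location'],1),onz(c,r['location'],0,P).round(1))
    for r in m.trace(c,'marker')[:2]: print(c,round(r['score'],2),np.round(r['box'],1))
```

```text
tcp [ 650.3 -180.2  197.6] F [-0.9 -0.1 -0.7] t 15.32 w 36.1 yaw 1.384
need tool rows total [1.53 0.05 0.69] rows>= 2.0
wrist stud 0.86 [320.9 137.4] [ 584.6 -166.6  123. ]
wrist marker 0.74 [323.  134.9] [ 586.3 -165.3    0. ]
wrist 0.86 [323.  134.1 100.8 108.1]
wrist 0.65 [323.1 136.7  56.8  56.2]
side stud 0.81 [385.6 186.7] [ 585.2 -170.7  123. ]
side marker 0.55 [377.5 238.9] [ 589.6 -168.6    0. ]
side 0.92 [377.4 217.2  40.1  68.6]
scene marker 0.74 [268.3 305.5] [ 581.3 -168.1    0. ]
scene 0.6 [271.2 311.3  35.   23. ]
```

View pics/w6.png

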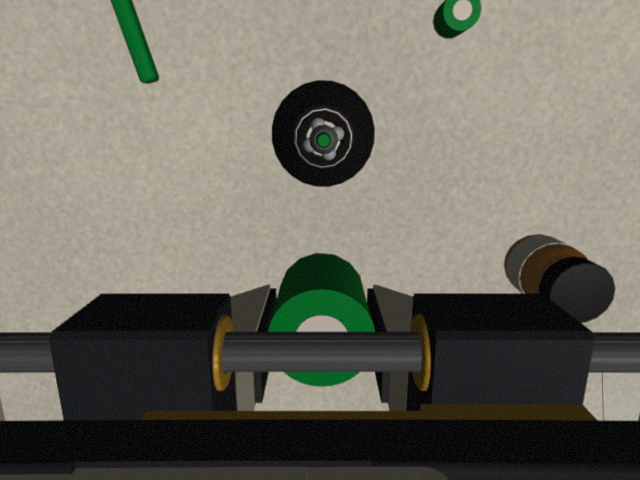

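The wrist view shows the marker nib at (323,140) and the stand's centre at (323,133). The held cap's top is at about (322,337).

Run:
```python
from h import *
P=m.camera_params('wrist');im=cv2.imread('pics/w6.png')
hsv=cv2.cvtColor(im,cv2.COLOR_BGR2HSV);g=((hsv[...,0]>45)&(hsv[...,0]<85)&(hsv[...,1]>120)&(hsv[...,2]>50)).astype(np.uint8)
ys,xs=np.nonzero(g[120:160,300:345]);c=[xs.mean()+300,ys.mean()+120];print('nib',c,onz('wrist',c,134,P).round(1))
d=(im.max(2)<45).astype(np.uint8)[70:195,260:385];ct=max(cv2.findContours(d,0,1)[0],key=cv2.contourArea);(a,b),r=cv2.minEnclosingCircle(ct);c=[a+260,b+70];print('stand',c,r,onz('wrist',c,35,P).round(1))
w=((hsv[...,1]<60)&(hsv[...,2]>120))[300:332,290:355];ys,xs=np.nonzero(w);print('dot cols',xs.min()+290,xs.max()+290,'top row',ys.min()+300)
s=m.read_state();t=s['tcp_pos']
print('TCP proj at captop', proj('wrist',[t[0],t[1],t[2]+31],P), 'top edge centre expected', [proj('wrist',t+[18*np.cos(q),18*np.sin(q),31],P).round(0).tolist() for q in np.arange(4)*np.pi/2-.19])
plan([585,-166.5,170])
```

```text
nib [np.float64(323.9299363057325), np.float64(140.14649681528664)] [ 586.1 -164.9  134. ]
stand [323.0, 133.0] 52.61188507080078 [ 584.5 -164.7   35. ]
dot cols 297 346 top row 315
TCP proj at captop [319.74134544 347.38809518] top edge centre expected [[320.0, 394.0], [373.0, 348.0], [320.0, 298.0], [266.0, 347.0]]
tcp [ 649.  -178.5  199.3] F [-0.1 -0.6 -0.6] t 15.93 w 36.4 yaw 1.386
need tool rows total [1.63 0.   0.73] rows>= 2.0
```

Run:
```python
from h import *
im=m.snapshot('wrist');P=m.camera_params('wrist');s=m.read_state();t=s['tcp_pos'];print(t)
hsv=cv2.cvtColor(im,cv2.COLOR_BGR2HSV);G=(hsv[...,0]>45)&(hsv[...,0]<85)&(hsv[...,1]>120)
g=G&(hsv[...,2]>50)
ys,xs=np.nonzero(g[115:165,300:345]);c=[xs.mean()+300,ys.mean()+115];n=onz('wrist',c,134,P);print('nib',np.round(c,1),n.round(1),len(xs))
v=hsv[...,2][250:400,322][:];print(v[::3])
b=(G&(hsv[...,2]>(hsv[...,2][380,322]*.8)))[250:400,250:390].astype(np.uint8)
ct=np.vstack([c for c in cv2.findContours(b,0,1)[0] if cv2.contourArea(c)>30]);(a,bb),r=cv2.minEnclosingCircle(ct);c=[a+250,bb+250];k=onz('wrist',c,t[2]+31,P)
print('cap',np.round(c,1),r,k.round(1),'tcp',t.round(1))
M=R.from_rotvec(s['ee_rot']).as_matrix();print('cap in tool',(M.T@(k-t)).round(1),'nib-cap tool/40',(M.T@(n-k)/40).round(3))
```

```text
[ 648.99803275 -178.63334461  199.20077641]
nib [321.4 143.4] [ 587.4 -166.5  134. ] 154
[171 105  33  41  30  31  37  36  35  37  40  39  33  77 100  97  98 101
 103  97  99 100 174 177 174 178 176 128  22  41  49  42  48  56  66  66
  83  71  66  64  56  98  95 100  97  98 166 173 163 162]
cap [321.4 334. ] 52.7896728515625 [ 644.2 -177.1  230.2] tcp [ 649.  -178.6  199.2]
cap in tool [  4.9   0.6 -31. ] nib-cap tool/40 [ 1.445e+00 -1.000e-03  2.405e+00]
```

>>> carry_out([
  [0.75,0,0,0,255],
  [0.75,0,0,0,255],
  [0,0,0.5,0,255],
  [0,0,0.45,0,255],
  [0,0,0,0,255],
])

```text
t: 16.6
tcp_pos: [588.9, -167.2, 159.1]
ee_rot: [-0.29, -3.125, -0.001]
contact_force: [-0.1, -0.2, -0.0]
gripper_width: 36.2
finger_force: 30.0
```

```bash
cat > al.py <<'E'
from h import *
import sys
plan([587,-166.5,113]);t=m.read_state()['tcp_pos']
# silhouettes in fixed cameras: cap centre vs expected; marker axis
out=[]
for i,c in enumerate(['side','scene']):
    im=m.snapshot(c);x,y=proj(c,[587,-166.5,120]).astype(int)
    out.append(cv2.resize(im[y-50:y+50,x-50:x+50],(400,400),interpolation=cv2.INTER_CUBIC))
    hsv=cv2.cvtColor(im,cv2.COLOR_BGR2HSV);G=(hsv[...,0]>45)&(hsv[...,0]<90)&(hsv[...,1]>90)
    for yy in range(y-45,y+30,3):
        q=np.nonzero(G[yy,x-30:x+30])[0]
        if len(q)>3: print(c,yy,q.min()+x-30,q.max()+x-30,(q.min()+q.max())/2+x-30,end=' | ')
    print()
    for X in ([t[0],t[1],t[2]+10],[587,-166.5,90],[587,-166.5,80]): print(c,'proj',proj(c,X).round(1), 'px/mm x', (proj(c,np.add(X,[1,0,0]))-proj(c,X)).round(2),'y',(proj(c,np.add(X,[0,1,0]))-proj(c,X)).round(2))
cv2.imwrite(f'pics/{sys.argv[1]}.png',np.hstack(out))
E
python3 al.py a1
```

```text
tcp [ 588.9 -167.2  159.1] F [-0.1 -0.2 -0. ] t 16.6 w 36.2 yaw 1.386
need tool rows total [0.05 0.01 1.15] rows>= 2.0
side 152 382 393 387.5 | side 155 393 397 395.0 | side 158 381 396 388.5 | side 161 381 396 388.5 | side 164 381 396 388.5 | side 167 381 395 388.0 | side 170 380 394 387.0 | side 173 376 394 385.0 | side 176 377 393 385.0 | side 179 381 389 385.0 | side 212 373 388 380.5 | side 215 372 388 380.0 | 
side proj [385.2 164.8] px/mm x [-0.41 -0.2 ] y [-0.37  0.17]
side proj [381.8 202. ] px/mm x [-0.39 -0.22] y [-0.35  0.18]
side proj [381.3 206.4] px/mm x [-0.38 -0.22] y [-0.35  0.18]
scene 266 264 269 266.5 | scene 272 256 271 263.5 | scene 275 262 271 266.5 | scene 278 259 271 265.0 | scene 281 260 271 265.5 | scene 284 258 270 264.0 | scene 302 261 275 268.0 | scene 305 264 273 268.5 | 
scene proj [263.1 275.5] px/mm x [0.33 0.33] y [ 0.39 -0.32]
scene proj [266.7 290.8] px/mm x [0.31 0.32] y [ 0.36 -0.3 ]
scene proj [267.1 292.7] px/mm x [0.31 0.31] y [ 0.36 -0.3 ]
```

View pics/a1.png

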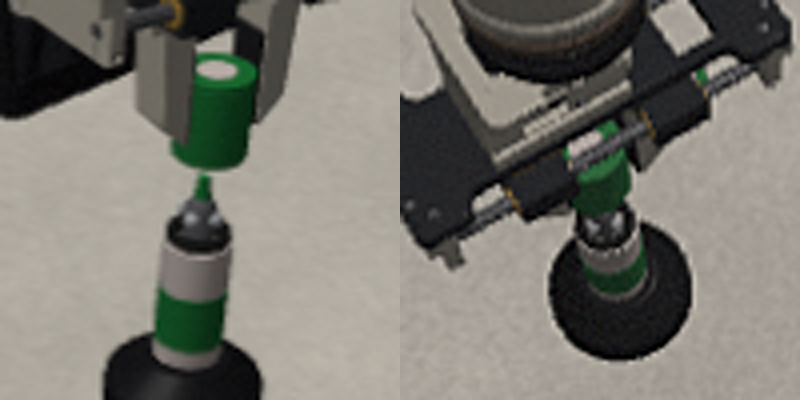

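The side crop shows the cap's mouth centre at (210,152) and the marker axis reaching about (206,152). The scene crop shows about 3 px of offset too. That means a shift of roughly 2 mm, so I'll correct and go down.

>>> carry_out([
  [-0.05,0.015,0.2,0,255],
  [0,0,0.25,0,255],
  [0,0,0,0,255],
])

```text
t: 17.08
tcp_pos: [591.3, -167.1, 141.7]
ee_rot: [-0.29, -3.126, -0.001]
contact_force: [0.2, -0.2, -0.8]
gripper_width: 36.0
finger_force: 30.0
```

>>> carry_out([
  [0,0,0.15,0,255],
  [0,0,0.12,0,255],
  [0,0,0,0,255],
])

```text
t: 17.45
tcp_pos: [591.8, -167.3, 131.7]
ee_rot: [-0.291, -3.127, -0.0]
contact_force: [-0.1, 0.1, -0.0]
gripper_width: 36.0
finger_force: 30.0
```

>>> carry_out([
  [0,0,0.1,0,255],
  [0,0,0,0,255],
])

```text
t: 17.7
tcp_pos: [592.0, -167.5, 128.2]
ee_rot: [-0.291, -3.128, 0.0]
contact_force: [-0.2, -0.4, 0.7]
gripper_width: 36.3
finger_force: 30.0
```

>>> carry_out([
  [0,0,0.06,0,255],
  [0,0,0,0,255],
])

```text
t: 17.95
tcp_pos: [592.6, -167.9, 127.2]
ee_rot: [0.291, 3.127, -0.001]
contact_force: [-2.3, -0.0, 9.4]
gripper_width: 36.7
finger_force: 30.0
```

>>> carry_out([
  [0.03,0,0.06,0,255],
  [0,0,0.05,0,255],
  [0,0,0,0,255],
])

```text
t: 18.32
tcp_pos: [590.3, -167.8, 120.6]
ee_rot: [-0.292, -3.127, 0.001]
contact_force: [1.1, -1.8, -8.7]
gripper_width: 36.1
finger_force: 30.0
```

Clicked. Now I press onto the seal.

>>> carry_out([
  [0,0,0.1,0,255],
  [0,0,0.06,0,255],
  [0,0,0,0,255],
])

```text
t: 18.7
tcp_pos: [591.1, -166.8, 115.4]
ee_rot: [0.29, 3.128, 0.0]
contact_force: [-3.3, 0.5, 4.6]
gripper_width: 36.2
finger_force: 30.0
```

>>> carry_out([
  [0,0,0.06,0,255],
  [0,0,0,0,255],
])

```text
t: 18.95
tcp_pos: [591.4, -166.8, 113.8]
ee_rot: [0.29, 3.127, 0.0]
contact_force: [-2.8, 0.4, 9.3]
gripper_width: 36.3
finger_force: 30.0
```

>>> carry_out([
  [0,0,0.05,0,255],
  [0,0,0.03,0,255],
  [0,0,0,0,255],
])

```text
t: 19.32
tcp_pos: [591.6, -166.9, 112.8]
ee_rot: [0.29, 3.127, -0.0]
contact_force: [-9.4, 2.8, 22.6]
gripper_width: 36.0
finger_force: 30.0
```

>>> carry_out([
  [0,0,0,0,255],
  [0,0,0,0,255],
  [0,0,0,0,255],
  [0,0,0,0,255],
])

```text
t: 19.82
tcp_pos: [591.6, -166.9, 112.8]
ee_rot: [0.29, 3.127, -0.0]
contact_force: [-8.9, 1.9, 21.9]
gripper_width: 36.0
finger_force: 30.0
```

```bash
python3 -c "
from plant import manip as m
print(m.sign_off())"
```

```text
the job is handed in; nothing more can be done
None
```

I pressed the red flip cap shut, then clicked the large green cap onto the marker and handed the job in at about 20 s, still gripping the cap and pressing it onto the fully squashed seal with about 22 N; on the first try at the flip cap the closed fingertips pressed down on its rim with about 37 N.

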